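# Open the safety-capped reagent bottle in the bottle nest and keep the cap in hand

## Robot

A 7-joint arm with a two-finger parallel gripper is mounted at the origin on a cart in front of the work surface, level with it; the furniture and walls round the work are solid. World frame = base frame: x ahead of the robot, y to its left, z up, the work surface at z = 0. Lengths are in m, angles in rad, forces in N, time in s.
With the tool pointing down it reaches from about 0.4 to 0.9 m from the base axis. Payload 5.5 kg.
Tool frame: the origin (TCP) lies at the very end of the fingers, on their centre line; the grasp point (between the pads) lies 19 mm behind it; z points along the fingers, y is the line along which they close (so a half turn about z gives the same grasp; the last joint's range is limited). The gripper opens to 92 mm and grips with 3 to 60 N. Pads are 19 mm wide; open, the fingers measure 130 mm over their backs; the gripper's body (75 mm by 190 mm) begins 47 mm behind the grasp point.
Start: joints at [1.481, 0.501, -0.427, 1.55, 0.221, 1.138, -0.21], TCP at [0.225, -0.61, 0.227] pointing down, gripper open.
Joint ranges: [-2.88, 2.88], [-0.31, 2.03], [-1.54, 1.56], [0.2, 2.42], [-1.41, 4.55], [0.19, 2.02], [-2.57, 2.57]. Speed limits (rad/s): [2.57, 2.57, 3.14, 3.14, 3.14, 3.14, 3.14].

## Interface

Orientations are given as [roll, pitch, yaw] about the fixed x, y, z axes, in that order (R = Rz(yaw) Ry(pitch) Rx(roll)).
In Python, from rig import monitor, cams, order gives the robot as it stands.
- The arm moves only by the shell command python3 -m handwheel 'ROWS' [OPENING] [FORCE]. ROWS is JSON, one flat list of numbers, 4 for each row, row after row: the shift along the tool's x, y, z in m, then the turn about the tool's z in degrees. In form: [dx, dy, dz, spin, dx, dy, dz, spin, ...]. A call has 1 to 12 rows; each row shifts and turns the commanded pose from where the row before left it, along the tool's axes as they then stand; what a row does not reach is not made up. A row lasts 1/8 s, in which the tool goes at most 62.5 mm and 10.7 degrees, less where a joint would pass 70% of its speed; a pose out of reach is approached as far as the arm can. A call with a gripper value outside its range is refused whole. OPENING is the finger opening in m, from 0 to 0.0918, set as the call begins (- or left out, the last holds). The fingers move at their own pace and stop on an object; FORCE is the grip in N (left out, the last holds). Time passes only in rows, so rows that do not move let the fingers close. It gives the time, the measured TCP pose, the force, the opening and the grip force at its end, in the units of the state.
- monitor.state(): the state, without advancing time (a new reading comes with each control period).
- cams.get_image(name): name is "scene" or "top" or "wrist"; returns the picture (420x560x3 uint8, red, green, blue); there is no depth.
- cams.camera_info(name): a dict with "K" (3x3 intrinsics, pixels), "origin" and "orientation" of the camera in the world. Camera axes: x right, y up, looking along -z (the intrinsics and any distortion apply to the point x, -y, -z); pixel columns grow to the right and rows downward; lengths in m; the calibration is good to about 2 mm. A picture is of the moment at which its call begins: read the wrist's pose just before it. camera_info takes no time and is no camera call; for the wrist camera it gives the pose at the moment of the call.
- order.job_done(): hands the job in; it is judged then, once.
The state is a dict: "t": time; "q": joint angles; "joint_vel": joint speeds; "joint_torque": joint torques, N m; "ee_pos": TCP position; "ee_rot": TCP orientation; "contact_force": force on the tool from outside, world axes, zero at the start; "ft_torque": the same for the moment, N m; "gripper_width": finger opening in m; "grasp_force": force on a finger pad.
Only numpy, scipy, OpenCV 4.12 (cv2) and the standard library are available. Lean on these libraries where they do the work, as an engineer would, in place of code of your own. Each camera call takes 0.05 s, during which the arm holds its last target. There are 200 camera calls.

## Task

Stand the white square bottle with the red safety cap upright in the square pocket of the blue-grey bottle nest, fully home, so that it cannot turn with its cap. Then press the push-and-turn cap down, twist it counter-clockwise while it is down until it is free, and lift it straight off. Do not put the cap down anywhere: finish still holding it upright in the gripper, a few centimetres clear of the open mouth and straight above it, with the bottle still home in the nest and the other things on the bench left where they are.

Things in the scene. Friction and masses are not known exactly. Their poses are not given: they have to be found in the camera images.
- bottle: loose white square bottle, 0.2 to 0.4 kg, upright on the worktop, paper labels on its -x and +x faces; origin at the centre of its underside, z up, x and y square to its flat sides. Body 56 x 56 mm and 72 mm tall, then a round shoulder up to a 46 mm collar at 78 mm. The closed cap reaches up to 107 mm. Grip it from above across two flat sides, the cap between the fingers
- bottle_mouth (a point): centre of the bottle's mouth: the rim of its neck (27 mm diameter, three bayonet lugs out to 37 mm), 95 mm above the bottle's underside
- cap: loose red ribbed push-and-turn safety cap, locked on the bottle at the start; 46 mm diameter, 23 mm tall, 0.04 kg; origin at the centre of its lower rim, z up; locked and at rest its origin is 84 mm above the bottle's underside, its x axis within 0.1 rad of the bottle's. Grip it from above across the ribbed side at any angle. A spring inside pushes it up into notches that stop it from turning
- cap_top (a point): centre of the cap's top (white arrows). Press: 5 N at first, 10 N after 6 mm, then a hard stop on the collar; the notches let go after about 5 mm. Kept down, it turns counter-clockwise seen from above: free after about 0.8 rad, end stop near 1.4 rad, so 1.1 rad (63 degrees) is right; then it lifts straight off. Not pressed, or clockwise, it does not turn (do not force it)
- nest: heavy blue-grey anodised aluminium block fixed on the worktop, 96 x 96 mm on a 112 x 112 mm dark base plate, 36 mm tall (screw heads 38 mm); origin at the centre of its underside, x and y square to its sides and pocket. The square pocket is 60 x 60 mm (the bottle fits any of four ways round, 2 mm free each side), 28 mm deep, with a 4 mm chamfer at the mouth; it keeps a bottle from turning
- nest_floor (a point): centre of the pocket's floor, 8 mm above the worktop; the bottle's origin comes here when it is home
- reagent_amber: bystander: amber round bottle with a black cap, 62 mm diameter, 126 mm tall, loose; origin at the centre of its underside
- petri_stack: bystander: stack of clear petri dishes, 69 mm diameter, 48 mm tall, loose; origin at the centre of its underside
- green_vial: bystander: small glass vial with a green cap, 26 mm diameter, 52 mm tall, loose; origin at the centre of its underside
- micropipette: bystander: white pipette lying along y behind the work on the right, 39 x 290 x 29 mm, loose; origin at the middle of its underside
Not all that is in view belongs to the job. There is more than one size of the cap; the one meant has the size given above. What is shaped like the bottle but pink is not meant.

How it is judged:
By the outcome, as a careful person would: the job done as asked, in the order asked, and still so for the second after the job is handed in, while the arm keeps its last pose, push and grip.
It also fails if it takes over 48 s, if anything falls off the work surface, if the arm or the gripper's body presses on something with over 40 N, if the wrist force passes 120 N, or if a joint passes its speed limit or range.

## Working session

There is one attempt and no reset: what is moved stays moved. The work goes in short steps, Python scripts to look and compute and a shell command to move; the robot and the scene stay as the last step left them, time stands still between calls to the robot, and variables do not carry over. Pictures are saved under pics/ and viewed, at most 10 in all, crops included, and the job is handed in when it is done.

```bash
mkdir -p pics; ls; cat > h.py <<'E'
import numpy as np, cv2
from rig import monitor, cams, order
E
python3 - <<'E'
from h import *
s=monitor.state(); print({k:np.round(v,3) for k,v in s.items()})
for n in("scene","top","wrist"):
    i=cams.camera_info(n); print(n,i)
    im=cams.get_image(n); cv2.imwrite(f"pics/{n}0.png",im[:,:,::-1])
E
```

```text
pics
{'t': np.float64(0.0), 'q': array([ 1.481,  0.502, -0.427,  1.551,  0.221,  1.138, -0.21 ]), 'joint_vel': array([ 0.002, -0.   ,  0.001, -0.   , -0.   ,  0.002,  0.001]), 'joint_torque': array([ 1.0000e-03, -5.6659e+01, -5.8150e+00, -2.7910e+01, -6.9000e-02,
        3.1000e-02,  0.0000e+00]), 'ee_pos': array([ 0.224, -0.609,  0.226]), 'ee_rot': array([-3.14 , -0.   ,  0.353]), 'contact_force': array([-0.428, -0.451, -0.294]), 'ft_torque': array([-0.014, -0.011, -0.013]), 'grasp_force': np.float64(0.0), 'gripper_width': np.float64(0.092)}
scene {'K': array([[429.6203876 ,   0.        , 280.00105258],
       [  0.        , 429.6203876 , 207.67587713],
       [  0.        ,   0.        ,   1.        ]]), 'origin': array([-0.24312538,  0.35464665,  0.64087529]), 'orientation': array([ 1.05449669,  0.01834651, -2.01340954])}
top {'K': array([[502.55565204,   0.        , 275.12243053],
       [  0.        , 502.55565204, 211.68264451],
       [  0.        ,   0.        ,   1.        ]]), 'origin': array([ 0.4585317 , -0.07608032,  1.55431024]), 'orientation': array([ 0.11994727,  0.01292817, -1.5742258 ])}
wrist {'K': array([[292.73215648,   0.        , 279.40101722],
       [  0.        , 292.73215648, 212.23732567],
       [  0.        ,   0.        ,   1.        ]]), 'origin': array([ 0.28740545, -0.58697693,  0.38362982]), 'orientation': array([-0.25077693,  0.00169669, -1.2182619 ])}
```

View pics/scene0.png

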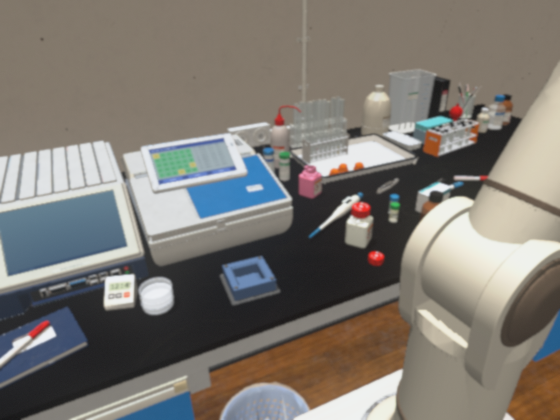

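View pics/top0.png

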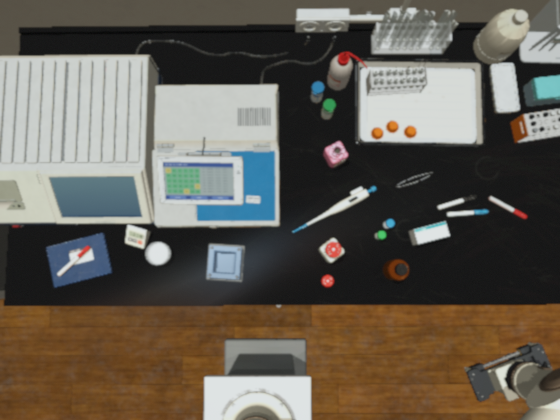

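The scene view shows the white bottle with the red cap at (360,222), a loose red cap at (376,258), the nest at (249,278) and the pink bottle at (310,181). In the top view the bottle is at (332,251), the loose cap at (327,281), the nest at (226,262), the petri stack at (158,254), the amber bottle at (398,270), the vial at (381,235) and the pipette at (335,210).

Red-cap candidates in the top view are the one on the white bottle at (332,250), the smaller loose one at (327,281), the squeeze-bottle at (345,58) and the pens. The one on the white square bottle fits. I'll measure it and confirm with a crop.

```bash
cat > h.py <<'E'
import numpy as np, cv2
from scipy.spatial.transform import Rotation as R
from rig import monitor, cams, order
def cast(info,uv,z):
    uv=np.atleast_2d(np.asarray(uv,float)); K=info["K"]
    d=np.c_[(uv[:,0]-K[0,2])/K[0,0],-(uv[:,1]-K[1,2])/K[1,1],-np.ones(len(uv))]
    d=d@R.from_euler("xyz",info["orientation"]).as_matrix().T; o=np.array(info["origin"])
    return o+d*((z-o[2])/d[:,2])[:,None]
def proj(info,p):
    c=(np.atleast_2d(p)-info["origin"])@R.from_euler("xyz",info["orientation"]).as_matrix(); K=info["K"]
    return np.c_[K[0,2]+K[0,0]*c[:,0]/-c[:,2],K[1,2]+K[1,1]*c[:,1]/c[:,2]]
def redmask(im):
    h=cv2.cvtColor(im,cv2.COLOR_RGB2HSV)
    return (((h[...,0]<8)|(h[...,0]>172))&(h[...,1]>150)&(h[...,2]>90)).astype(np.uint8)*255
def blobs(m,amin=30):
    return [c for c in cv2.findContours(m,cv2.RETR_EXTERNAL,cv2.CHAIN_APPROX_NONE)[0] if cv2.contourArea(c)>amin]
def look(name,png=None,crop=None,scale=1):
    info=cams.camera_info(name); im=cams.get_image(name)
    if png:
        o=im if crop is None else im[crop[1]:crop[3],crop[0]:crop[2]]
        cv2.imwrite("pics/"+png,cv2.resize(o[:,:,::-1],None,fx=scale,fy=scale,interpolation=cv2.INTER_CUBIC))
    return info,im
E
python3 - <<'E'
from h import *
i,im=look("top","crop1.png",(200,220,420,300),3.6)
for c in blobs(redmask(im),20):
    (u,v),r=cv2.minEnclosingCircle(c); print("red",u,v,r,cast(i,(u,v),.107)[0].round(3), "diam",2*r/502*1.45)
h=cv2.cvtColor(im,cv2.COLOR_RGB2HSV)
w=((h[...,1]<60)&(h[...,2]>110)).astype(np.uint8); w[:235]=0;w[275:]=0;w[:,:310]=0;w[:,360:]=0
for c in blobs(w,50): print("white",cv2.minAreaRect(c))
n=((h[...,0]>95)&(h[...,0]<130)&(h[...,1]>40)&(h[...,2]>60)).astype(np.uint8); n[:235]=0;n[290:]=0;n[:,:195]=0;n[:,260:]=0
for c in blobs(n,50):
    r=cv2.minAreaRect(c); print("nest",r,cast(i,r[0],.036).round(3),cast(i,cv2.boxPoints(r),.036)[:,:2].round(3).tolist())
for nm,p,z in(("petri",(158,254),.048),("amber",(398,270),.126),("vial",(381,235),.052),("loose",(327,281),.02),("pipL",(295,231),.015),("pipR",(372,189),.015)): print(nm,cast(i,p,z)[0].round(3))
E
```

```text
red 327.26922607421875 280.5 6.749420166015625 [ 0.435 -0.206  0.107] diam 0.038990674265827314
red 84.0 251.0 6.403224468231201 [0.521 0.494 0.107] diam 0.03699073895990136
red 333.0 249.5 6.800835609436035 [ 0.523 -0.224  0.107] diam 0.03928769575172212
red 520.0 215.0 7.280210018157959 [ 0.62  -0.763  0.107] diam 0.04205699014473721
red 349.5719299316406 58.8453254699707 11.629520416259766 [ 1.095 -0.283  0.107] diam 0.06718248846046478
white ((331.6000061035156, 249.79998779296875), (20.0, 20.400001525878906), 53.13010025024414)
nest ((251.87242126464844, 260.0310363769531), (14.200778007507324, 21.010507583618164), 4.763641834259033) [[0.495 0.013 0.036]] [[0.466, 0.037], [0.529, 0.032], [0.525, -0.011], [0.462, -0.005]]
nest ((224.07965087890625, 262.3053283691406), (33.45905685424805, 32.261714935302734), 3.8140745162963867) [[0.489 0.097 0.036]] [[0.444, 0.15], [0.541, 0.145], [0.534, 0.044], [0.437, 0.05]]
petri [0.514 0.294 0.048]
amber [ 0.464 -0.404  0.126]
vial [ 0.568 -0.373  0.052]
loose [ 0.432 -0.213  0.02 ]
pipL [ 0.584 -0.118  0.015]
pipR [ 0.713 -0.357  0.015]
```

View pics/crop1.png

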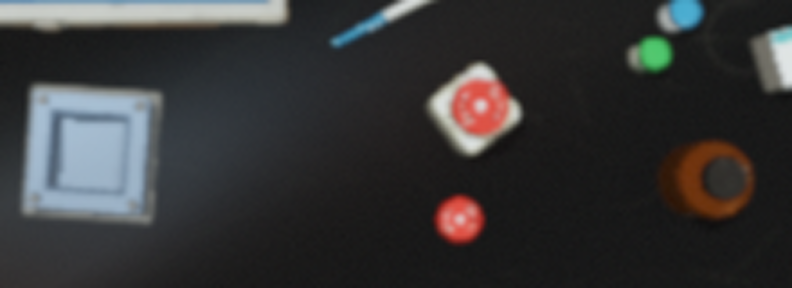

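The crop confirms the target: the red cap on the white square bottle, at crop (480,106) and top (333,250). Its body is turned about 40°. The smaller red cap lying by itself at crop (460,219) is not meant. The nest is at crop (92,153). I'll move above the bottle.

```bash
python3 -m handwheel '[0.0413,-0.0258,0,0,0.0413,-0.0258,0,0,0.0413,-0.0258,0,0,0.0413,-0.0258,0,0,0.0413,-0.0258,0,0,0.0413,-0.0258,0,0,0.0413,-0.0258,0,0,0.0413,-0.0258,0,0,0.0413,-0.0258,0,0,0.0413,-0.0258,0,0,0,0,0,-9.7,0,0,0,-9.6]'
python3 -m handwheel '[0,0,0,0]'
python3 - <<'E'
from h import *
print(monitor.state()["q"].round(2))
look("wrist","w1.png")
E
```

```text
t: 1.7
ee_pos: [0.5234, -0.2239, 0.2266]
ee_rot: [-3.141, 0.0, 0.698]
contact_force: [-0.8, -1.0, 0.1]
gripper_width: 0.0919
grasp_force: 0.0
t: 1.82
ee_pos: [0.5229, -0.225, 0.2265]
ee_rot: [-3.141, -0.0, 0.688]
contact_force: [1.0, -0.0, 0.1]
gripper_width: 0.0913
grasp_force: 0.0
[ 0.89  0.4  -0.68  1.75  0.28  1.09 -0.76]
```

View pics/w1.png

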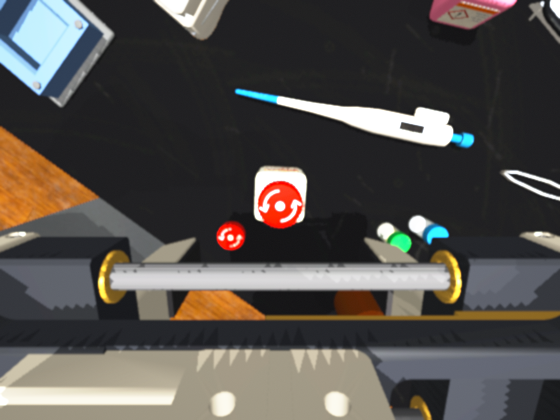

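The wrist view shows the capped bottle at (280,205) with its flats nearly square to the image, and the small loose cap at (231,236). The fingers are at the sides.

```bash
python3 - <<'E'
from h import *
i,im=look("wrist","w2.png",(220,140,340,240),6)
s=monitor.state(); print(s["ee_pos"].round(4),s["ee_rot"].round(4), "tcp px",proj(i,s["ee_pos"]))
for c in blobs(redmask(im),100):
    (u,v),r=cv2.minEnclosingCircle(c); e=cv2.fitEllipse(c); print(u,v,r,e[0],cast(i,e[0],.100)[0].round(4),cast(i,e[0],.107)[0].round(4))
h=cv2.cvtColor(im,cv2.COLOR_RGB2HSV)
w=((h[...,1]<70)&(h[...,2]>90)).astype(np.uint8); w[:150]=0;w[232:]=0;w[:,:240]=0;w[:,320:]=0
for side in("l","r"):
    p=[]
    for v in range(178,206,2):
        x=np.flatnonzero(w[v]|(redmask(im)[v]>0)&0)
        if len(x): p.append((x[0]-.5 if side=="l" else x[-1]+.5,v))
    P=cast(i,p,.072)[:,:2]; vx,vy,x0,y0=cv2.fitLine(P.astype(np.float32),cv2.DIST_HUBER,0,.001,.001).ravel()
    print(side,np.rad2deg(np.arctan2(vy,vx))%90,x0,y0,[q[0] for q in p])
E
```

```text
[ 0.5228 -0.2254  0.2266] [-3.1413  0.      0.6857] tcp px [[278.47002397 256.4795328 ]]
230.38223266601562 235.33233642578125 15.120810508728027 (230.38037109375, 235.5561065673828) [ 0.4676 -0.2063  0.1   ] [ 0.4703 -0.2057  0.107 ]
279.23077392578125 204.53846740722656 23.84005355834961 (279.49127197265625, 204.52467346191406) [ 0.5247 -0.2246  0.1   ] [ 0.5259 -0.2236  0.107 ]
l 38.02921 0.51419115 -0.19684435 [np.float64(253.5), np.float64(253.5), np.float64(253.5), np.float64(253.5), np.float64(253.5), np.float64(253.5), np.float64(253.5), np.float64(253.5), np.float64(253.5), np.float64(253.5), np.float64(253.5), np.float64(253.5), np.float64(252.5), np.float64(252.5)]
r 37.644676 0.5482701 -0.242341 [np.float64(306.5), np.float64(306.5), np.float64(306.5), np.float64(306.5), np.float64(306.5), np.float64(306.5), np.float64(306.5), np.float64(306.5), np.float64(305.5), np.float64(305.5), np.float64(305.5), np.float64(305.5), np.float64(305.5), np.float64(305.5)]
```

View pics/w2.png

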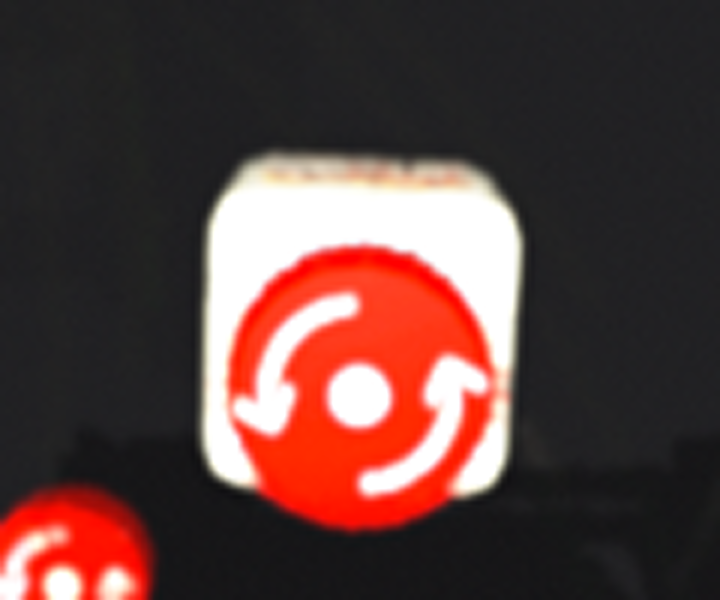

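```bash
python3 -m handwheel '[0.002,0.001,0,1.3,0,0,0.045,0,0,0,0.045,0,0,0,0.045,0,0,0,0.0435,0,0,0,0,0]'
python3 -m handwheel '[0,0,0,0,0,0,0,0,0,0,0,0,0,0,0,0]' 0.045 25
```

```text
t: 2.68
ee_pos: [0.5223, -0.2236, 0.0452]
ee_rot: [-3.135, 0.003, 0.665]
contact_force: [-0.7, 1.0, -0.8]
gripper_width: 0.0918
grasp_force: 0.0
t: 3.18
ee_pos: [0.5251, -0.2243, 0.0491]
ee_rot: [-3.142, -0.0, 0.667]
contact_force: [-3.4, 4.5, 3.0]
gripper_width: 0.0564
grasp_force: 2.2
```

```bash
python3 -m handwheel '[0,0,0,0,0,0,0,0,0,0,-0.02,0,0,0,-0.03,0,0,0,-0.03,0]'
python3 -m handwheel '[0.02,-0.0374,0,0,0.02,-0.0374,0,0,0.02,-0.0374,0,0,0.02,-0.0374,0,0,0.02,-0.0374,0,0,0,0,0,8.3,0,0,0,8.3,0,0,0,8.3,0,0,0,8.3,0,0,0,8,0,0,0,0]'
python3 -m handwheel '[0,0,0,0]'
python3 - <<'E'
from h import *
s=monitor.state(); print(s["ee_pos"].round(4),s["ee_rot"].round(4),s["q"].round(2),s["grasp_force"])
i,im=look("wrist","w3.png"); np.save("w3.npy",im)
s=monitor.state(); print(s["ee_pos"].round(4),i["origin"],i["orientation"])
E
```

```text
t: 3.8
ee_pos: [0.5249, -0.2246, 0.1295]
ee_rot: [-3.141, 0.0, 0.667]
contact_force: [0.5, -1.6, -4.4]
gripper_width: 0.0558
grasp_force: 24.8
t: 5.18
ee_pos: [0.4882, -0.0158, 0.1289]
ee_rot: [3.141, -0.001, -0.051]
contact_force: [-0.3, 0.2, -4.0]
gripper_width: 0.0559
grasp_force: 24.8
t: 5.3
ee_pos: [0.4881, -0.0158, 0.1286]
ee_rot: [3.141, -0.0, -0.049]
contact_force: [-0.6, -0.8, -4.2]
gripper_width: 0.0562
grasp_force: 24.8
[ 0.4881 -0.0158  0.1286] [ 3.1415e+00 -4.0000e-04 -4.9200e-02] [ 0.44  0.36 -0.54  2.03  0.26  0.81 -1.87] 24.847284257411957
[ 0.4881 -0.0158  0.1285] [ 0.55505573 -0.01928402  0.28647577] [-2.50406070e-01 -2.93059629e-04 -1.62030216e+00]
```

View pics/w3.png

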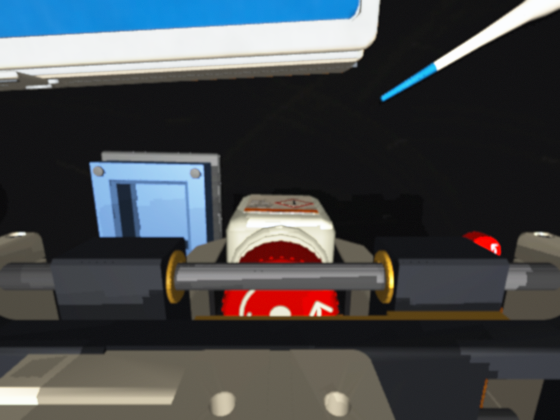

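The nest appears at left: far top corners near (92,163) and (207,165), far pocket edge near v≈183, and the bottle with its cap at (280,260) under the gripper bar. I'll fit the nest's edges.

```bash
python3 - <<'E'
from h import *
im=np.load("w3.npy"); i=dict(K=cams.camera_info("wrist")["K"],origin=np.array([0.55505573,-0.01928402,0.28647577]),orientation=np.array([-2.50406070e-01,-2.93059629e-04,-1.62030216]))
h=cv2.cvtColor(im,cv2.COLOR_RGB2HSV).astype(int)
print(h[215,84:226:2].tolist()); print(h[150:196:2,150].tolist()); print(im[215,84:104].tolist(), im[215,196:224].tolist())
E
```

```text
[[120, 26, 20], [130, 36, 21], [120, 27, 19], [120, 14, 18], [90, 14, 18], [120, 36, 21], [108, 124, 134], [106, 112, 231], [106, 113, 226], [106, 113, 226], [106, 111, 226], [106, 109, 227], [106, 110, 227], [106, 110, 227], [106, 116, 209], [108, 127, 137], [107, 127, 157], [108, 127, 155], [107, 127, 86], [106, 128, 48], [107, 122, 48], [107, 122, 48], [108, 125, 49], [107, 122, 48], [106, 125, 63], [108, 125, 122], [108, 124, 132], [107, 119, 174], [106, 106, 230], [106, 105, 229], [105, 105, 229], [105, 105, 229], [106, 104, 230], [106, 106, 231], [106, 105, 231], [105, 105, 231], [106, 104, 231], [106, 103, 231], [105, 103, 231], [105, 103, 231], [105, 104, 231], [105, 103, 231], [105, 103, 231], [105, 103, 231], [105, 102, 232], [105, 101, 232], [106, 100, 233], [105, 100, 233], [105, 101, 233], [105, 99, 233], [105, 100, 233], [106, 111, 215], [106, 119, 195], [106, 102, 231], [105, 95, 235], [105, 95, 235], [105, 97, 235], [105, 97, 235], [105, 95, 235], [105, 95, 236], [106, 104, 223], [107, 119, 90], [107, 125, 47], [107, 120, 49], [108, 52, 59], [120, 3, 79], [60, 3, 82],
[... 446 characters left out ...]
19, 18, 21], [18, 18, 19], [17, 17, 19], [19, 19, 20], [17, 17, 18], [19, 19, 19], [17, 18, 18], [19, 18, 19], [18, 18, 21], [30, 38, 52], [69, 96, 134], [112, 156, 209], [130, 178, 231], [129, 177, 229], [126, 173, 226], [126, 173, 226], [126, 173, 226], [127, 173, 226]] [[146, 191, 235], [146, 191, 235], [146, 191, 235], [146, 192, 235], [147, 192, 235], [147, 192, 235], [148, 192, 236], [147, 190, 235], [132, 173, 223], [93, 125, 167], [48, 66, 90], [27, 37, 52], [24, 34, 47], [26, 37, 49], [26, 36, 49], [29, 38, 50], [47, 52, 59], [69, 70, 73], [78, 78, 79], [79, 79, 79], [81, 82, 81], [95, 95, 95], [114, 114, 114], [112, 113, 113], [89, 89, 89], [53, 54, 54], [24, 24, 24], [17, 16, 18]]
```

```bash
python3 - <<'E'
import numpy as np,cv2
im=np.load("w3.npy"); cv2.imwrite("pics/w4.png",cv2.resize(im[140:250,70:240,::-1],None,fx=4.6,fy=4.6,interpolation=cv2.INTER_CUBIC))
E
```

```text
(no output)
```

View pics/w4.png

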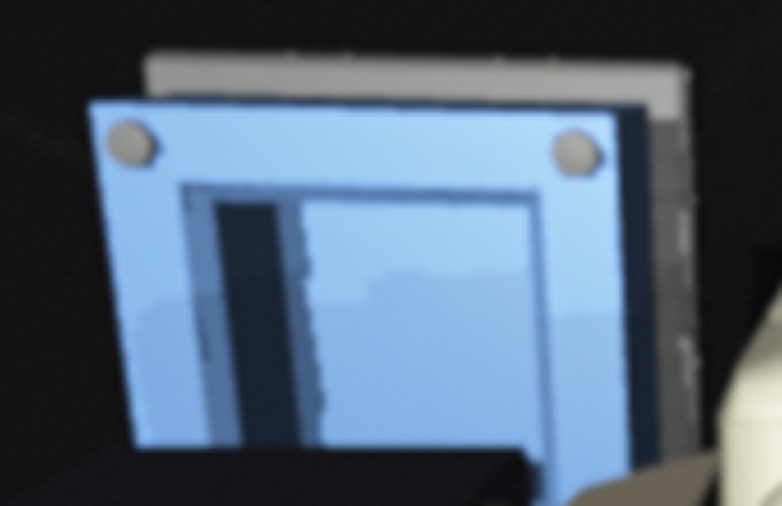

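The crop shows clean outer edges on the nest: left edge from (90,102) to (135,445), right edge from (613,112) to (630,470), far edge at v≈105, in crop pixels (scale 4.6). I'll fit these lines at z=0.036.

```bash
cat >> h.py <<'E'
def nestfit(im,i,v0,v1,u0,u1,ul,ur,vt):
    """sub-pixel outer edges (V=150 crossings) of the bright top face, cast on z=.036"""
    V=cv2.cvtColor(im,cv2.COLOR_RGB2HSV).astype(float); S=V[...,1]; V=V[...,2]*(S>60)
    def cross(a,rev):
        k=np.flatnonzero(a>150); 
        if not len(k): return None
        k=k[-1] if rev else k[0]; j=k+1 if rev else k-1
        return k+(a[k]-150)/(a[k]-a[j])*(1 if rev else -1)
    out=[]
    for nm,pts in(("L",[(cross(V[v,ul[0]:ul[1]],0)+ul[0],v) for v in range(v0,v1)]),("R",[(cross(V[v,ur[0]:ur[1]],1)+ur[0],v) for v in range(v0,v1)]),("F",[(u,cross(V[vt[0]:vt[1],u],0)+vt[0]) for u in range(u0,u1)])):
        P=cast(i,pts,.036)[:,:2].astype(np.float32); l=cv2.fitLine(P,cv2.DIST_HUBER,0,1e-4,1e-4).ravel().astype(float)
        d=l[:2]; a=np.arctan2(d[1],d[0]); a=(a+np.pi/4)%(np.pi/2)-np.pi/4; out.append((nm,a,l[2:]))
    return out
E
python3 - <<'E'
from h import *
im=np.load("w3.npy"); i=dict(K=cams.camera_info("wrist")["K"],origin=np.array([0.55505573,-0.01928402,0.28647577]),orientation=np.array([-2.50406070e-01,-2.93059629e-04,-1.62030216]))
o=nestfit(im,i,180,230,100,196,(80,120),(180,215),(156,175))
for q in o: print(q[0],np.rad2deg(q[1]),q[2])
a=np.mean([q[1] for q in o]); ex=np.array([np.cos(a),np.sin(a)]); ey=np.array([-ex[1],ex[0]])
L,Rr,F=[q[2] for q in o]; print("width",(L-Rr)@ey)
c=ex*(F@ex-.048)+ey*((L+Rr)@ey/2); print("centre",c,"yaw",np.rad2deg(a))
s=monitor.state(); p=s["ee_pos"]; y=s["ee_rot"][2]; d=c-p[:2]
print(p,np.rad2deg(y),"tool dx,dy",np.cos(y)*d[0]+np.sin(y)*d[1],np.sin(y)*d[0]-np.cos(y)*d[1],"spin",np.rad2deg(y-a))
E
```

```text
L -4.078195173288413 [0.51272517 0.14468592]
R -4.441065765800614 [0.50400859 0.04848246]
F -3.957490910484546 [0.53976452 0.093179  ]
width 0.09658228547959959
centre [0.49197209 0.09777633] yaw -4.158917283191191
[ 0.48810833 -0.01579269  0.12850583] -2.848508653815969 tool dx,dy -0.001784874757124829 -0.11362071216304813 spin 1.3104086293752224
```

```bash
python3 -m handwheel '[-0.0004,-0.0379,0,0,-0.0004,-0.0379,0,0,-0.0004,-0.0379,0,1.3,0,0,0.02,0,0,0,0.012,0,0,0,0,0,0,0,0,0]'
python3 - <<'E'
from h import *
s=monitor.state(); p=s["ee_pos"]; y=s["ee_rot"][2]; d=np.array([.49197,.09778])-p[:2]
print(p,np.rad2deg(y),"tool dx,dy",np.cos(y)*d[0]+np.sin(y)*d[1],np.sin(y)*d[0]-np.cos(y)*d[1],s["contact_force"])
E
```

```text
t: 6.22
ee_pos: [0.4932, 0.0972, 0.0965]
ee_rot: [-3.142, -0.0, -0.076]
contact_force: [-0.3, -1.1, -3.5]
gripper_width: 0.0562
grasp_force: 24.8
[0.4931652  0.09718801 0.09650385] -4.334998106015956 tool dx,dy -0.0012365312921221378 -0.0004999558791998568 [-0.31571576 -1.07792752 -3.53050475]
```

```bash
python3 -m handwheel '[-0.0007,-0.0005,0.003,0,0,0,0.005,0,0,0,0.005,0,0,0,0.005,0,0,0,0,0]'; python3 -m handwheel '[0,0,0.005,0,0,0,0.005,0,0,0,0,0]'
```

```text
t: 6.85
ee_pos: [0.4917, 0.0982, 0.0776]
ee_rot: [3.141, 0.001, -0.075]
contact_force: [-0.1, -0.4, -4.5]
gripper_width: 0.056
grasp_force: 24.8
t: 7.22
ee_pos: [0.4919, 0.0982, 0.0678]
ee_rot: [3.141, 0.001, -0.075]
contact_force: [-0.3, 0.2, -4.3]
gripper_width: 0.0561
grasp_force: 24.8
```

```bash
python3 -m handwheel '[0,0,0.005,0,0,0,0.004,0,0,0,0.001,0,0,0,0.001,0,0,0,0,0]'; python3 -m handwheel '[0,0,0.001,0,0,0,0,0]'
```

```text
t: 7.85
ee_pos: [0.4922, 0.0983, 0.0572]
ee_rot: [-3.142, -0.0, -0.075]
contact_force: [-0.4, -0.5, -4.2]
gripper_width: 0.0563
grasp_force: 24.8
t: 8.1
ee_pos: [0.4922, 0.0984, 0.057]
ee_rot: [3.141, -0.0, -0.074]
contact_force: [-3.8, 0.0, 4.0]
gripper_width: 0.0561
grasp_force: 24.9
```

The bottle is home: TCP 0.057, with contact on the floor. Now I'll release, rise, and check how close the instrument behind the nest is to the gripper's swing.

```bash
python3 -m handwheel '[0,0,-0.001,0,0,0,0,0,0,0,0,0,0,0,0,0]' 0.0918 40; python3 -m handwheel '[0,0,-0.03,0,0,0,-0.04,0,0,0,-0.04,0,0,0,0,0,0,0,0,0]'
python3 - <<'E'
from h import *
s=monitor.state(); print(s["ee_pos"].round(4),s["ee_rot"].round(4),s["q"].round(2),s["contact_force"].round(1))
t=cams.camera_info("top"); c=cams.camera_info("scene")
for z in(0,.05,.1,.15): print(z,cast(t,[(279,225),(153,228)],z)[:,:2].round(3).tolist(),cast(c,[(290,207),(289,222)],z)[:,:2].round(3).tolist())
i,im=look("wrist","w5.png"); np.save("w5.npy",im)
for q in blobs(redmask(im),100):
    e=cv2.fitEllipse(q); print(e,cast(i,e[0],.115)[0].round(4))
E
```

```text
t: 8.6
ee_pos: [0.4923, 0.0983, 0.0572]
ee_rot: [-3.142, -0.0, -0.075]
contact_force: [-0.0, -0.1, -1.2]
gripper_width: 0.0899
grasp_force: 0.0
t: 9.22
ee_pos: [0.4918, 0.098, 0.1668]
ee_rot: [3.141, 0.0, -0.075]
contact_force: [0.2, -0.1, -0.7]
gripper_width: 0.0918
grasp_force: 0.0
[0.4918 0.098  0.1668] [ 3.1411e+00  3.0000e-04 -7.5000e-02] [ 0.25  0.34 -0.59  1.97  0.24  0.9  -2.11] [ 0.2 -0.1 -0.7]
0 [[0.604, -0.069], [0.597, 0.324]] [[0.772, -0.147], [0.696, -0.106]]
0.05 [[0.6, -0.069], [0.592, 0.311]] [[0.693, -0.108], [0.622, -0.07]]
0.1 [[0.595, -0.069], [0.588, 0.298]] [[0.614, -0.069], [0.549, -0.034]]
0.15 [[0.59, -0.069], [0.583, 0.285]] [[0.535, -0.03], [0.476, 0.002]]
((548.8182983398438, 223.2726593017578), (17.701725006103516, 24.65266990661621), 50.20840835571289) [ 0.4814 -0.1033  0.115 ]
((278.6325988769531, 225.50570678710938), (58.339656829833984, 60.583675384521484), 0.919527530670166) [0.4949 0.0981 0.115 ]
```

View pics/w5.png

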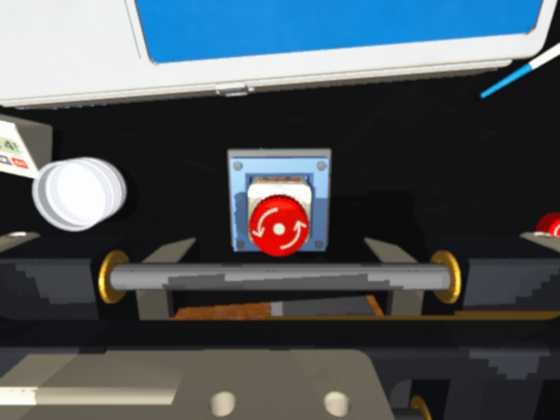

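The bottle stands square in the nest pocket, with its cap at (278,228) under the TCP. The instrument behind is about 0.1 m tall, below the gripper body's swing. I'll grip the cap high enough that the fingertips clear the shoulder when pressed.

```bash
python3 -m handwheel '[0.0005,0,0.03,0,0,0,0.03,0,0,0,0.013,0,0,0,0,0]'; python3 -m handwheel '[0,0,0,0,0,0,0,0,0,0,0,0,0,0,0,0,0,0,0,0,0,0,0,0]' 0.036 45
```

```text
t: 9.78
ee_pos: [0.4914, 0.0983, 0.0929]
ee_rot: [3.141, 0.003, -0.074]
contact_force: [0.7, -0.0, -0.1]
gripper_width: 0.0917
grasp_force: 0.0
t: 10.52
ee_pos: [0.4927, 0.0984, 0.0944]
ee_rot: [-3.141, -0.0, -0.075]
contact_force: [-0.1, 0.9, 1.1]
gripper_width: 0.045
grasp_force: 45.0
```

```bash
python3 -m handwheel '[0,0,0.002,0,0,0,0.002,0,0,0,0,0]'; python3 -m handwheel '[0,0,0.002,0,0,0,0,0]';python3 -m handwheel '[0,0,0.001,0,0,0,0,0]'
```

```text
t: 10.9
ee_pos: [0.4928, 0.0984, 0.0907]
ee_rot: [3.141, -0.0, -0.075]
contact_force: [-2.2, -0.0, 8.3]
gripper_width: 0.0457
grasp_force: 45.0
t: 11.15
ee_pos: [0.4928, 0.0984, 0.0888]
ee_rot: [3.141, -0.0, -0.075]
contact_force: [-3.4, 0.1, 9.1]
gripper_width: 0.0455
grasp_force: 45.0
t: 11.4
ee_pos: [0.4929, 0.0984, 0.0883]
ee_rot: [3.141, -0.001, -0.075]
contact_force: [-4.4, -1.0, 13.4]
gripper_width: 0.0455
grasp_force: 45.0
```

```bash
python3 -m handwheel '[0,0,0.0005,-4,0,0,0,-6,0,0,0,-6,0,0,0,0]'; python3 - <<'E'
from h import *
s=monitor.state(); print(s["ft_torque"].round(2),s["q"].round(2))
E
```

```text
t: 11.9
ee_pos: [0.4941, 0.0989, 0.0883]
ee_rot: [3.141, -0.003, 0.206]
contact_force: [-2.6, -0.7, 14.3]
gripper_width: 0.0455
grasp_force: 45.0
[-0.06  0.54  0.12] [ 0.25  0.47 -0.6   2.02  0.39  0.76 -1.96]
```

Turning freely, with a low moment. Continuing to 63° in total.

```bash
python3 -m handwheel '[0,0,0,-6,0,0,0,-6,0,0,0,-6,0,0,0,-6,0,0,0,-6,0,0,0,-6,0,0,0,-6,0,0,0,-5,0,0,0,0,0,0,0,0]'; python3 - <<'E'
from h import *
s=monitor.state(); print(s["ft_torque"].round(2),s["q"].round(2))
look("wrist","w6.png",(150,150,410,330),3)
E
```

```text
t: 13.15
ee_pos: [0.494, 0.0996, 0.0883]
ee_rot: [3.14, -0.002, 1.026]
contact_force: [-2.4, 0.7, 14.8]
gripper_width: 0.0453
grasp_force: 45.0
[0.23 0.54 0.13] [ 0.39  0.53 -0.8   2.02  0.53  0.8  -1.26]
```

View pics/w6.png

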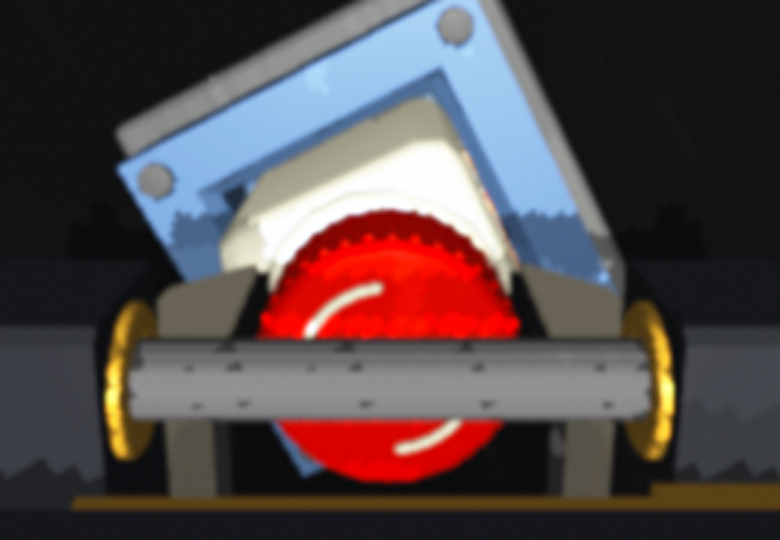

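The picture shows the cap turned together with the fingers relative to the square bottle, which is still held in the nest. I'll lift gently.

```bash
python3 -m handwheel '[0,0,-0.003,0,0,0,-0.004,0,0,0,-0.004,0,0,0,0,0]'; python3 -m handwheel '[0,0,-0.005,0,0,0,-0.005,0,0,0,0,0]'
```

```text
t: 13.7
ee_pos: [0.4923, 0.0977, 0.0975]
ee_rot: [-3.141, 0.001, 1.024]
contact_force: [-0.8, -0.1, -0.5]
gripper_width: 0.0455
grasp_force: 45.0
t: 14.08
ee_pos: [0.4929, 0.0982, 0.1081]
ee_rot: [3.141, -0.0, 1.025]
contact_force: [-0.9, 0.1, -0.2]
gripper_width: 0.0457
grasp_force: 45.0
```

```bash
python3 -m handwheel '[0,0,-0.01,0,0,0,-0.015,0,0,0,-0.012,0,0,0,0,0,0,0,0,0]'; python3 - <<'E'
from h import *
look("wrist","w7.png",(120,120,440,340),2.5); i,im=look("scene"); o=im[200:310,200:340,::-1]; 
w=cv2.imread("pics/w7.png"); o=cv2.resize(o,None,fx=4,fy=4,interpolation=cv2.INTER_CUBIC)
w=cv2.resize(w,None,fx=.5,fy=.5); b=np.zeros((440,800,3),np.uint8)
o=cv2.resize(o,(400,314)); b[:314,:400]=o; b[:275,400:]=w; cv2.imwrite("pics/c8.png",b)
E
```

```text
t: 14.7
ee_pos: [0.4926, 0.098, 0.1447]
ee_rot: [3.141, 0.0, 1.024]
contact_force: [0.4, 0.7, -0.7]
gripper_width: 0.0455
grasp_force: 45.0
```

View pics/c8.png

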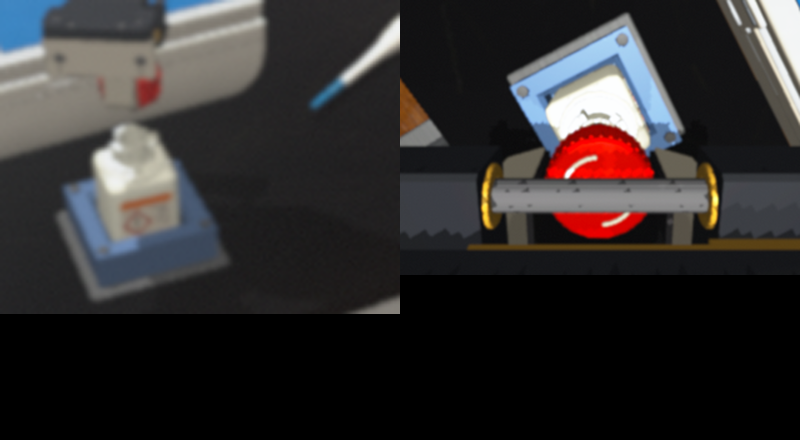

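The left panel (scene) shows the open-necked bottle home in the nest and the red cap in the fingers, clear above it at (130,88). The right panel (wrist) shows the cap held level above the open mouth. Handing in.

```bash
python3 -c "
from rig import order; print(order.job_done())"
```

```text
the job is handed in; nothing more can be done
None
```

The job is handed in at 14.7 s of the 48 s allowed: the bottle is home in the nest, and the cap is pressed, turned 63° counter-clockwise, lifted off and held upright about 4 cm straight above the open mouth.

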